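# Centre and nip a granite nameplate blank on a clamping stand

## Robot

A 6-joint arm with a two-finger parallel gripper is mounted at the origin on the work surface. World frame = base frame: x ahead of the robot, y to its left, z up, the work surface at z = 0. Lengths are in mm, angles in rad, forces in N, time in s.
With the tool pointing down it reaches from about 300 to 750 mm from the base axis. Payload 8.5 kg.
Tool frame: the origin (TCP) lies on the front face of the gripper's body, between the roots of the fingers; the fingertips stand 73 mm ahead of it and the grasp point (between the pads) lies 54 mm ahead of it (tcp_to_tips is the distance from the TCP to the fingertips, in mm); z points along the fingers, y is the direction in which the jaws open and shut (so a half turn about z gives the same grasp; the last joint's range is limited). The gripper opens to 85 mm and grips with 20 to 120 N. Pads are 22 mm wide; open, the fingers measure 114 mm over their backs; the gripper's body (76 mm by 85 mm) begins 54 mm behind the grasp point. The pads swing forward as they close: fully open they stand 13 mm farther back than shut.
Start: joints at [1.06, 0.381, 1.297, -0, 1.464, -0.215], TCP at [160.319, 526.098, 303.922] pointing down, gripper open.
Joint ranges: [-3.11, 3.11], [-0.89, 2.33], [0.22, 2.48], [-1.42, 4.56], [0.17, 2.85], [-2.88, 2.88]. Speed limits (rad/s): [2.39, 2.39, 3.14, 3.14, 3.14, 3.14].

## Interface

Orientations are given as a unit quaternion [x, y, z, w].
In Python, from rig import get_obs, camera, camera_model, finish_job, tcp_to_tips gives the robot as it stands.
- The arm moves only by the shell command python3 -m handwheel 'ROWS'. ROWS is JSON, a list of rows, each an object of numbers: "rx", "ry", "rz": the turn, a rotation vector about the tool's x, y, z in degrees; "dx", "dy", "dz": the shift along the tool's x, y, z in m; "claw": the finger opening in m, from 0 to 0.0854. In form: [{"rx": .., "ry": .., "rz": .., "dx": .., "dy": .., "dz": .., "claw": ..}, ...]. A call has 1 to 5 rows; each row is the pose to reach, as a shift and turn from the pose commanded when the call began, along the tool's axes at that moment; what a row does not reach only later rows make up. A row lasts 1/8 s, in which the tool goes at most 62.5 mm and 10.7 degrees, less where a joint would pass 70% of its speed; a pose out of reach is approached as far as the arm can. A call with a gripper value outside its range is refused whole. The fingers move at their own pace and stop on an object; the grip force is fixed at half the most. Time passes only in rows, so rows that repeat a pose let the fingers close. It gives the time, the measured TCP pose, the force and the opening at its end, in the units of the state.
- get_obs(): the state, without advancing time (a new reading comes with each control period).
- camera(name): name is "scene" or "top" or "wrist"; returns (picture, depth): 400x640x3 uint8, red, green, blue; 400x640 float32, mm along the optical axis (not along the pixel's ray), 0 where there is no reading.
- camera_model(name): a dict with "camera_matrix" (3x3 intrinsics, pixels), "T" (4x4, takes a point from camera to world coordinates); the wrist camera has in their place "mount" (4x4, takes a point from camera to tool coordinates, whose origin is the TCP and whose axes are the flange's). Camera axes: x right, y down, z forward; pixel columns grow to the right and rows downward; lengths in mm; the calibration is good to about 2 mm. A picture is of the moment at which its call begins: read the wrist's pose just before it. camera_model takes no time and is no camera call.
- finish_job(): hands the job in, once; it reports no verdict.
The state is a dict: "time": time; "q": joint angles; "dq": joint speeds; "joint_torque": joint torques, N m; "eef_pos": TCP position; "tool_rot": TCP orientation; "wrist_force": force on the tool from outside, world axes, zero at the start; "ft_torque": the same for the moment, N m; "opening": opening from 0.0 (shut) to 1.0 (fully open).
Only numpy, scipy, OpenCV 4.12 (cv2) and the standard library are available. Lean on these libraries where they do the work, as an engineer would, in place of code of your own. Each camera call takes 0.05 s, during which the arm holds its last target. There are 200 camera calls.

## Task

The granite nameplate blank lies askew on the small steel clamping stand and hangs over its edge. Slide it square against the stand's fence and central along it, so that no edge hangs over the plate, then slide the jaw up until the blank is firmly nipped between jaw and fence; go gently, for its polished edges chip, and leave the other things on the bench alone.

Things in the scene. Friction and masses are not known exactly. Their poses are not given: they have to be found in the camera images.
- stand: Small clamping stand bolted to the bench: cast foot 360 x 130 mm (x -238 to 122 mm), 12 mm high, pedestal, steel plate on top, two guide rods on its -x side ending in a bracket at x = -208 mm, 64 mm high. Origin on the bench, 80 mm under point plate. Own axes: +x points towards the fence, y along the fence, z up.
- plate (a point): Datum point on the stand's plate, axes as the stand's. The flat steel bearing face is level with this point; it reaches from x = -56 mm (front edge) to +90 mm and y = -71 to +71 mm, 14 mm thick. Across it stands the fence: a dark steel bar along y, 130 mm long (y -65 to 65), 14 mm thick, 17 mm high. Its working face looks to -x and is bolted somewhere from x = 43 to 73 mm: not reported, find it by feel.
- jaw: Sliding jaw of the stand; slides only along the stand's x axis, +x towards the fence, 90 mm at most. Axes as the stand's. Origin: bottom middle of its flat clamping face, level with the plate; starts at x = -108 to -95 mm from point plate. Steel nose 90 mm wide, 34 mm long behind the face, 16 mm high; behind it a carriage 104 mm wide to x = -64 mm, 12 mm above the plate.
- handle (a point): Middle of the jaw's upright round black handle, 24 mm diameter, 45 mm tall (24 to 69 mm above the plate), 47 mm behind the jaw's face. Push it towards the fence to close the jaw. The slide is stiff: about 5 N of friction to move it, and it stays where it is left, keeping up to 5 N of squeeze after release.
- blank: Granite nameplate blank, a slab 96 mm (own x) x 130 mm (own y) x 20 mm, dark polished top, pale sawn sides, 0.57 to 0.77 kg, friction on steel about 0.25. Origin: centre of its underside. Starts on the plate within 10 degrees of square, clear of fence and jaw, hanging over the plate's +y edge. Firmly nipped = 3 N or more from the jaw, lasting after release; over 20 N from jaw or fingers chips it.
- chisel_wide: Mason's chisel with a broad blade, 200 mm long, lying on the bench on the stand's -y side, up to 12 mm high. Leave alone. Origin under its middle.
- chisel_thin: Narrow chisel, 190 mm long, lying on the bench beyond the stand's fence end. Leave alone. Origin under its middle.
- mallet: Round mason's mallet standing on its head, 104 mm diameter, 175 mm high. Leave alone. Origin at its underside.
- square: Try square, 130 mm steel blade in a 100 mm wooden stock, lying flat. Leave alone. Origin near its corner.
- offcut: Granite offcut, 85 x 60 x 31 mm, lying on the bench. Leave alone. Origin at the centre of its underside.
- oilstone: Sharpening stone in a wooden tray, 200 x 66 x 32 mm. Leave alone. Origin at the centre of its underside.
- brush: Wooden bench brush, 255 mm long, lying bristles down. Leave alone. Origin near its middle, on the bench.
Not all that is in view belongs to the job. Leave any orange or purple look-alike of the blank alone.

How it is judged (in metres and radians):
At the end, for the whole second after the job is handed in: Blank flat on the plate, its centre within 4.5 mm of the plate's middle along the fence, square to the fence within 0.03 rad, not over the plate's front edge, at rest, and nipped by the jaw with at least 3 N after release (y of blank in the frame of stand between -0.0045 and 0.0045 m and x of blank in the frame of stand above -0.0075 m and z of blank in the frame of stand between 0.077 and 0.083 m and angle between the x axis of blank and the x axis of stand, either way round below 0.03 rad and contact force between jaw and blank above 3 N and linear speed of blank below 0.005 m/s); the robot touches nothing.
It fails at once if the jaw squeezes the blank with more than 20 N (contact force between jaw and blank above 20 N).
It fails at once if the fingers press the blank with more than 20 N (contact force between the fingers and blank above 20 N).
It fails at once if the blank is tipped by more than 0.15 rad (angle between blank's own z axis and vertical above 0.15 rad).
It fails at once if one of the other loose things is moved by more than 15 mm (distance of any of chisel_wide, chisel_thin, mallet, square, offcut, oilstone, brush from where it was at the start of the episode above 0.015 m).
It also fails if it takes over 72 s, if anything falls off the work surface, if the arm or the gripper's body presses on something with over 40 N, if the wrist force passes 120 N, or if a joint passes its speed limit or range.

## Working session

There is one attempt and no reset: what is moved stays moved. The work goes in short steps, Python scripts to look and compute and a shell command to move; the robot and the scene stay as the last step left them, time stands still between calls to the robot, and variables do not carry over. Pictures are saved under pics/ and viewed, about 8 in all and at most 12, crops included, and the job is handed in when it is done.

```bash
mkdir -p pics; ls; python3 - <<'E'
from rig import *
import cv2,numpy as np
print(get_obs(), tcp_to_tips)
for n in ("top","scene"):
    p,d=camera(n); cv2.imwrite(f"pics/{n}0.png",p[:,:,::-1]); np.save(f"{n}0.npy",d)
    print(n,camera_model(n))
print(camera_model("wrist"))
E
```

```text
pics
{'time': 0.0, 'q': array([ 1.05968779e+00,  3.81217701e-01,  1.29824077e+00, -3.08404751e-05,
        1.46359238e+00, -2.15342442e-01]), 'dq': array([-5.81217762e-04, -6.51037467e-04, -2.00673218e-05, -3.89075732e-04,
       -2.47883183e-04, -1.21533915e-03]), 'joint_torque': array([-6.45391701e-04, -4.48460948e+01, -2.31276923e+01, -1.94927816e-04,
        4.69539940e-03, -1.17362418e-05]), 'eef_pos': array([160.25027121, 525.9490991 , 303.30678586]), 'tool_rot': array([ 1.47342937e-01,  9.89085197e-01, -6.86976457e-04, -2.44712208e-04]), 'wrist_force': array([-0.45696645, -0.06353089,  0.21206497]), 'ft_torque': array([-0.05440355, -0.04775332, -0.02412968]), 'opening': 1.0017164337003253} 72.6
top {'camera_matrix': array([[424.80255093,   0.        , 322.03325329],
       [  0.        , 424.80255093, 200.27367555],
       [  0.        ,   0.        ,   1.        ]]), 'T': array([[-2.07243089e-02, -9.89681088e-01,  1.41780982e-01,
         3.41495523e+02],
       [-9.99689209e-01,  2.24782513e-02,  1.07802345e-02,
        -2.21656951e+00],
       [-1.38559827e-02, -1.41513505e
[... 484 characters left out ...]
01],
       [-1.46413420e-02, -6.67877971e-01, -7.44126768e-01,
         8.99847061e+02],
       [ 0.00000000e+00,  0.00000000e+00,  0.00000000e+00,
         1.00000000e+00]])}
{'camera_matrix': array([[286.76820021,   0.        , 322.27893604],
       [  0.        , 286.76820021, 199.24013258],
       [  0.        ,   0.        ,   1.        ]]), 'mount': array([[ 3.80333531e-04, -9.63338414e-01, -2.68288941e-01,
         6.71188273e+01],
       [ 9.99999849e-01,  2.59984993e-04,  4.84104720e-04,
        -1.18515753e-01],
       [-3.96605574e-04, -2.68289085e-01,  9.63338367e-01,
        -7.06541755e+01],
       [ 0.00000000e+00,  0.00000000e+00,  0.00000000e+00,
         1.00000000e+00]])}
```

View pics/top0.png

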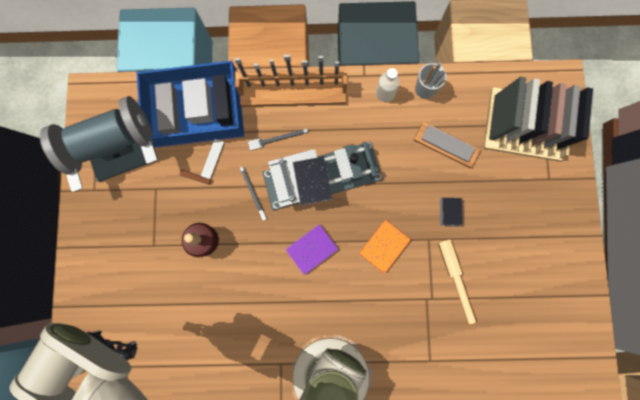

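View pics/scene0.png

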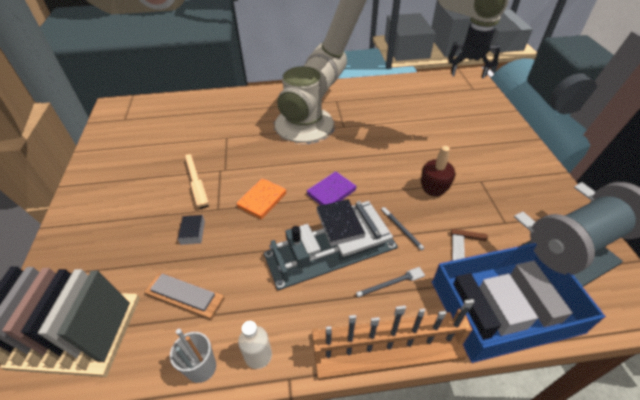

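Candidates for the blank in the top view are the dark slab on the stand (313,180), the orange plate (386,246), the purple plate (312,249) and the dark offcut (452,211). I choose the slab on the stand. The fence is at about (283,178), to the left, and the handle at (355,157), to the right.

```bash
cat > h.py <<'E'
import numpy as np,cv2
from rig import *
from scipy.spatial.transform import Rotation as R
def model(n):
    m=camera_model(n); K=m["camera_matrix"]
    if n!="wrist": return K,m["T"]
    o=get_obs(); T=np.eye(4); T[:3,:3]=R.from_quat(o["tool_rot"]).as_matrix(); T[:3,3]=o["eef_pos"]
    return K,T@m["mount"]
def ray(K,T,px,z):
    px=np.atleast_2d(px).astype(float)
    d=np.c_[(px-K[:2,2])/[K[0,0],K[1,1]],np.ones(len(px))]@T[:3,:3].T
    return T[:3,3]+d*((z-T[2,3])/d[:,2])[:,None]
def cloud(K,T,d):
    v,u=np.mgrid[:400,:640]
    p=np.stack([(u-K[0,2])/K[0,0]*d,(v-K[1,2])/K[1,1]*d,d],-1)
    return p@T[:3,:3].T+T[:3,3]
E
python3 - <<'E'
from h import *
K,T=model("top"); d=np.load("top0.npy"); C=cloud(K,T,d)
for n,p in dict(handle=(355,157),fence=(283,178),blank=(313,180),foot=(377,165),mallet=(200,240),bench=(320,300),chw=(255,195),cht=(278,138),off=(452,211)).items(): print(n,C[p[1],p[0]].round(0))
im=cv2.imread("pics/top0.png")
cv2.imwrite("pics/top0c.png",cv2.resize(im[130:220,250:395],None,fx=5.5,fy=5.5,interpolation=cv2.INTER_CUBIC))
E
```

```text
handle [631. -85. 152.]
fence [590. 127.  76.]
blank [578.  36.  98.]
foot [ 639. -164.    7.]
mallet [408. 362. 114.]
bench [224.  25.   0.]
chw [551. 222.  10.]
cht [735. 149.   8.]
off [ 485. -385.   27.]
```

View pics/top0c.png

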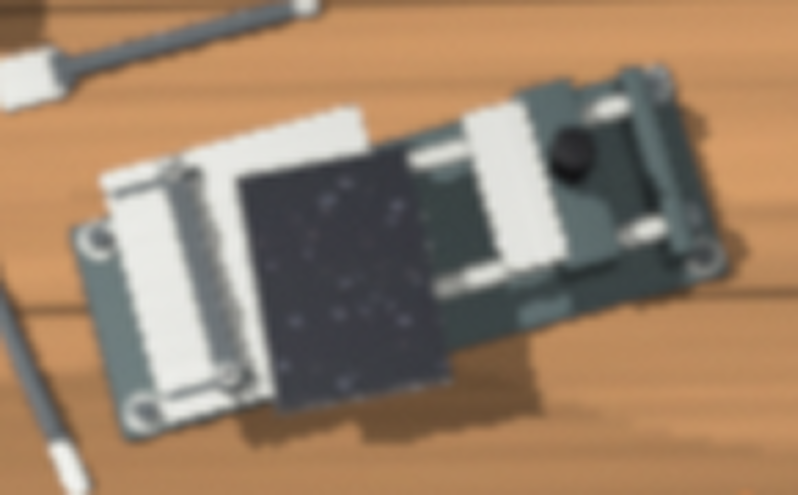

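The crop confirms the choice: the dark speckled slab is askew, and hangs over the +y edge (the bottom of the picture) and the front edge. Next I move above it for a close look.

```bash
python3 -m handwheel '[{"dx":-0.06,"dy":-0.039},{"dx":-0.12,"dy":-0.078,"rz":-3},{"dx":-0.17,"dy":-0.11,"rz":-7},{"dx":-0.22,"dy":-0.14,"rz":-12},{"dx":-0.27,"dy":-0.175,"rz":-16,"claw":0.05}]'
python3 -m handwheel '[{"claw":0.05}]'
```

```text
$[0]: bad value
$[0]: bad value
```

```bash
python3 -m handwheel '[{"rx":0,"ry":0,"rz":0,"dx":-0.06,"dy":-0.039,"dz":0,"claw":0.085},{"rx":0,"ry":0,"rz":-3,"dx":-0.11,"dy":-0.071,"dz":0,"claw":0.085},{"rx":0,"ry":0,"rz":-7,"dx":-0.16,"dy":-0.103,"dz":0,"claw":0.085},{"rx":0,"ry":0,"rz":-12,"dx":-0.21,"dy":-0.135,"dz":0,"claw":0.06},{"rx":0,"ry":0,"rz":-16,"dx":-0.26,"dy":-0.168,"dz":0,"claw":0.05}]'
```

```text
time: 0.72
eef_pos: [361.0, 287.9, 303.8]
tool_rot: [0.007, 1.0, -0.0, -0.0]
wrist_force: [1.0, 1.1, 1.2]
opening: 0.604
```

```bash
python3 -m handwheel '[{"rx":0,"ry":0,"rz":-3,"dx":-0.04,"dy":-0.046,"dz":0,"claw":0.05},{"rx":0,"ry":0,"rz":-6,"dx":-0.08,"dy":-0.092,"dz":0,"claw":0.05},{"rx":0,"ry":0,"rz":-9,"dx":-0.12,"dy":-0.138,"dz":0,"claw":0.05},{"rx":0,"ry":0,"rz":-12,"dx":-0.16,"dy":-0.184,"dz":0,"claw":0.05},{"rx":0,"ry":0,"rz":-15,"dx":-0.2,"dy":-0.225,"dz":0,"claw":0.05}]'
python3 -m handwheel '[{"rx":0,"ry":0,"rz":0,"dx":0,"dy":0,"dz":0,"claw":0.05},{"rx":0,"ry":0,"rz":0,"dx":0,"dy":0,"dz":0,"claw":0.05}]'
python3 - <<'E'
from h import *
K,T=model("wrist"); p,d=camera("wrist"); np.savez("w1.npz",K=K,T=T,p=p,d=d)
cv2.imwrite("pics/w1.png",p[:,:,::-1])
E
```

```text
time: 1.35
eef_pos: [557.3, 59.4, 303.6]
tool_rot: [-0.123, 0.992, 0.0, -0.0]
wrist_force: [0.3, 0.7, 0.6]
opening: 0.581
time: 1.6
eef_pos: [555.9, 61.6, 303.5]
tool_rot: [-0.122, 0.993, 0.0, -0.001]
wrist_force: [-0.6, 0.2, 0.1]
opening: 0.59
```

View pics/w1.png

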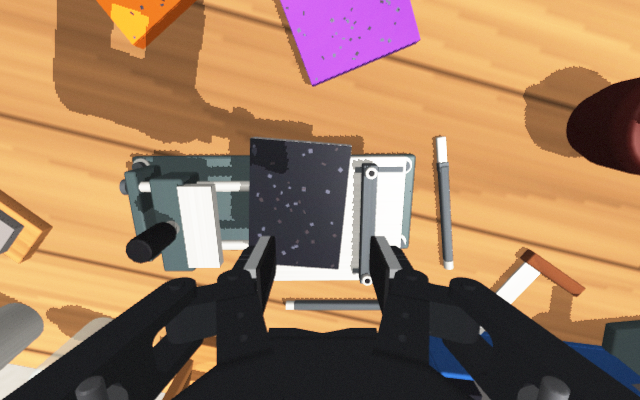

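The picture shows the blank at (250–352, 140–268). The fence runs along columns 362–375 and the white jaw nose is at (178–222, 185–270). The handle top is at (143,247).

```bash
cat >> h.py <<'E'
def look(f=None):
    K,T=model("wrist"); p,d=camera("wrist")
    if f: cv2.imwrite(f,p[:,:,::-1])
    return K,T,p,d
def cc(mask,near):
    n,l,s,c=cv2.connectedComponentsWithStats(cv2.morphologyEx(mask.astype(np.uint8),cv2.MORPH_OPEN,np.ones((3,3))))
    k=min(range(1,n),key=lambda i:np.hypot(*(c[i]-near))+(1e4 if s[i,4]<150 else 0)); return l==k
def rect(K,T,m,z):
    ct=max(cv2.findContours(m.astype(np.uint8),0,1)[0],key=cv2.contourArea)[:,0]
    w=ray(K,T,ct,z)[:,:2].astype(np.float32); return cv2.minAreaRect(w),w
E
python3 - <<'E'
from h import *
f=np.load("w1.npz"); K,T,p,d=[f[k] for k in "KTpd"]
C=cloud(K,T,d); z=C[...,2]; g=p.max(2)
for u,v in [(300,200),(200,220),(393,220),(365,220),(143,247),(345,275),(230,160)]: print((u,v),C[v,u].round(1),p[v,u])
bl=cc((abs(z-100)<7)&(g<110),(300,200)); r,w=rect(K,T,bl,100); print("blank",r,bl.sum(),np.median(z[bl]))
nz=cc((abs(z-96)<6)&(g>150),(200,225)); r,w=rect(K,T,nz,96); print("nose",r,np.median(z[nz]))
pl=(abs(z-80)<6)&(g>130); pl[:,:240]=0; ys,xs=np.nonzero(pl); print("plate",xs.min(),xs.max(),ys.min(),ys.max())
pw=ray(K,T,np.c_[xs,ys],80)[:,:2].astype(np.float32); print(cv2.minAreaRect(pw))
fe=cc((abs(z-97)<6)&(g<190)&(np.arange(640)>357),(367,225)); print("fence",rect(K,T,fe,97)[0],np.median(z[fe]))
o=(p.astype(int)//1); vis=np.zeros_like(p); vis[bl]=(255,0,0); vis[nz]=(0,255,0); vis[pl]=(255,255,255); vis[fe]=(0,0,255)
cv2.imwrite("pics/m.png",vis[120:300,110:430])
E
```

```text
(300, 200) [570.6  42.2 100.6] [67 65 73]
(200, 220) [617.1 -52.3  97.1] [250 249 246]
(393, 220) [574.1 145.2  79.8] [254 254 253]
(365, 220) [576.  111.3  97.8] [141 146 151]
(143, 247) [628.8 -77.4 150.3] [39 38 42]
(345, 275) [651.1 112.1  80.3] [252 252 250]
(230, 160) [566.6 -55.8  12.4] [116 135 134]
blank ((578.7813720703125, 40.53160095214844), (129.255615234375, 95.1010513305664), 9.192217826843262) 10857 100.7254767240475
nose ((626.6172485351562, -51.98155212402344), (89.65575408935547, 36.57166290283203), 14.462373733520508) 96.6064535181988
plate 273 635 138 280
((560.1597900390625, 201.9192657470703), (160.81129455566406, 376.20660400390625), 11.830135345458984)
fence ((580.9910278320312, 115.74641418457031), (124.56895446777344, 14.116652488708496), 14.371785163879395) 97.63039631008616
```

View pics/m.png

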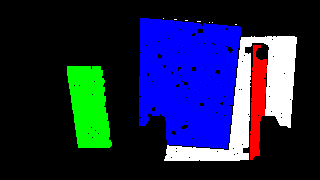

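```bash
python3 - <<'E'
from h import *
f=np.load("w1.npz"); K,T,p,d=[f[k] for k in "KTpd"]
C=cloud(K,T,d); z=C[...,2]; g=p.max(2)
a=np.radians(14.4); ex=np.array([-np.sin(a),np.cos(a)]); ey=np.array([-np.cos(a),-np.sin(a)]); o=np.array([626.6,-52.0])
pl=(abs(z-80)<6)&(g>130); pl[:,:240]=0; pl[:,430:]=0; pl=cv2.morphologyEx(pl.astype(np.uint8),cv2.MORPH_OPEN,np.ones((3,3)))
ys,xs=np.nonzero(pl); w=ray(K,T,np.c_[xs,ys],80)[:,:2]-o; s=np.c_[w@ex,w@ey]
print("plate x,y range",np.percentile(s,[0.5,1,99,99.5],0),s.min(0),s.max(0))
fe=(abs(z-97)<6)&(g<190); fe[:,:357]=0; fe[:,400:]=0
ys,xs=np.nonzero(fe); w=ray(K,T,np.c_[xs,ys],97)[:,:2]-o; sf=np.c_[w@ex,w@ey]; print("fence",np.percentile(sf,[1,2,50,98,99],0))
b=np.array([578.8,40.5])-o; print("blank",b@ex,b@ey); h=np.array([628.8,-77.4])-o; print("handle",h@ex,h@ey)
E
```

```text
plate x,y range [[ 75.00161881 -71.07575234]
 [ 77.02117734 -70.86642503]
 [213.19767818  70.27009084]
 [213.48303167  70.76378545]] [ 72.10037519 -71.27723357] [213.77346568  71.28352563]
fence [[166.93864744 -59.89015219]
 [167.07324263 -56.22340372]
 [172.85338712   9.24531307]
 [180.57132267  63.69679662]
 [180.75921145  64.66775237]]
blank 101.48131901087845 23.294460539199566
handle -25.1491300444299 4.185840179504391
```

Measured in the stand frame, with the datum at world (595.9, 67.7) and the x axis at 104.4°:

| Item | Value |
|---|---|
| Plate width | 142 mm, as described |
| Jaw face | x ≈ -106.6 |
| Fence face | x ≈ 43.4 |
| Blank centre | (-22, 23.3) |
| Blank angle | -5.2° |

I'll push the blank's +y face with both fingers spread. That moves it towards -y and squares it at the same time.

```bash
python3 -m handwheel '[{"rx":0,"ry":0,"rz":0,"dx":0.045,"dy":-0.013,"dz":0.0,"claw":0.05},{"rx":0,"ry":0,"rz":-0.4,"dx":0.082,"dy":-0.026,"dz":0.03,"claw":0.05},{"rx":0,"ry":0,"rz":-0.4,"dx":0.082,"dy":-0.026,"dz":0.08,"claw":0.05},{"rx":0,"ry":0,"rz":-0.4,"dx":0.082,"dy":-0.026,"dz":0.13,"claw":0.05},{"rx":0,"ry":0,"rz":-0.4,"dx":0.082,"dy":-0.026,"dz":0.1465,"claw":0.05}]'
python3 -m handwheel '[{"rx":0,"ry":0,"rz":0,"dx":0,"dy":0,"dz":0,"claw":0.05},{"rx":0,"ry":0,"rz":0,"dx":0,"dy":0,"dz":0,"claw":0.05}]'
python3 - <<'E'
from h import *
look("pics/w2.png")
E
```

```text
time: 2.28
eef_pos: [481.4, 17.5, 155.5]
tool_rot: [-0.127, 0.992, 0.001, -0.002]
wrist_force: [0.6, 0.2, 1.0]
opening: 0.584
time: 2.52
eef_pos: [483.2, 16.7, 158.5]
tool_rot: [-0.126, 0.992, -0.0, 0.001]
wrist_force: [-0.4, -0.4, -0.2]
opening: 0.587
```

View pics/w2.png

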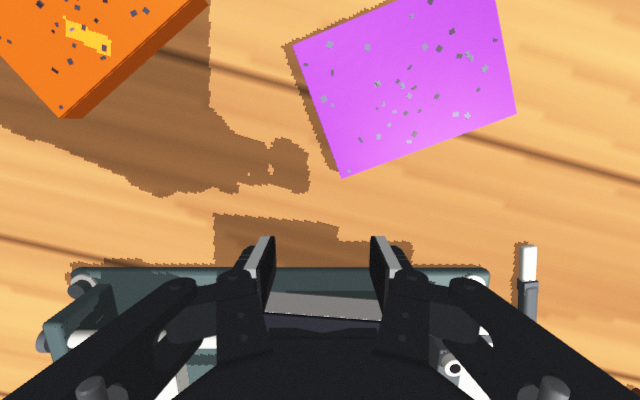

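Only the blank's pale side is between the fingers, at (265–382, 293–320), and nothing else is in the way. I push gently.

```bash
python3 -m handwheel '[{"rx":0,"ry":0,"rz":0,"dx":-0.006,"dy":0,"dz":0.001,"claw":0.05},{"rx":0,"ry":0,"rz":0,"dx":-0.01,"dy":0,"dz":0.001,"claw":0.05},{"rx":0,"ry":0,"rz":0,"dx":-0.0125,"dy":0,"dz":0.001,"claw":0.05},{"rx":0,"ry":0,"rz":0,"dx":-0.015,"dy":0,"dz":0.001,"claw":0.05},{"rx":0,"ry":0,"rz":0,"dx":-0.0175,"dy":0,"dz":0.001,"claw":0.05}]'
python3 -m handwheel '[{"rx":0,"ry":0,"rz":0,"dx":-0.002,"dy":0,"dz":0,"claw":0.05},{"rx":0,"ry":0,"rz":0,"dx":-0.004,"dy":0,"dz":0,"claw":0.05},{"rx":0,"ry":0,"rz":0,"dx":-0.006,"dy":0,"dz":0,"claw":0.05},{"rx":0,"ry":0,"rz":0,"dx":-0.008,"dy":0,"dz":0,"claw":0.05}]'
python3 -m handwheel '[{"rx":0,"ry":0,"rz":0,"dx":-0.002,"dy":0,"dz":0,"claw":0.05},{"rx":0,"ry":0,"rz":0,"dx":-0.004,"dy":0,"dz":0,"claw":0.05},{"rx":0,"ry":0,"rz":0,"dx":-0.006,"dy":0,"dz":0,"claw":0.05},{"rx":0,"ry":0,"rz":0,"dx":-0.008,"dy":0,"dz":0,"claw":0.05}]'
```

```text
time: 3.2
eef_pos: [500.1, 20.6, 156.4]
tool_rot: [-0.126, 0.992, 0.0, -0.0]
wrist_force: [-0.1, 0.8, 0.1]
opening: 0.588
time: 3.7
eef_pos: [507.8, 22.6, 156.3]
tool_rot: [-0.126, 0.992, 0.0, -0.0]
wrist_force: [-1.7, -1.9, -0.3]
opening: 0.584
time: 4.2
eef_pos: [515.6, 24.6, 156.4]
tool_rot: [-0.126, 0.992, 0.0, -0.0]
wrist_force: [-1.8, -0.3, -1.2]
opening: 0.585
```

```bash
python3 -m handwheel '[{"rx":0,"ry":0,"rz":0,"dx":-0.002,"dy":0,"dz":0,"claw":0.05},{"rx":0,"ry":0,"rz":0,"dx":-0.004,"dy":0,"dz":0,"claw":0.05},{"rx":0,"ry":0,"rz":0,"dx":-0.006,"dy":0,"dz":0,"claw":0.05},{"rx":0,"ry":0,"rz":0,"dx":-0.008,"dy":0,"dz":0,"claw":0.05},{"rx":0,"ry":0,"rz":0,"dx":-0.01,"dy":0,"dz":0,"claw":0.05}]'
python3 -m handwheel '[{"rx":0,"ry":0,"rz":0,"dx":0,"dy":0,"dz":0,"claw":0.05},{"rx":0,"ry":0,"rz":0,"dx":0.006,"dy":0,"dz":0,"claw":0.05},{"rx":0,"ry":0,"rz":0,"dx":0.015,"dy":0,"dz":-0.06,"claw":0.05},{"rx":0,"ry":0,"rz":0,"dx":-0.02,"dy":0,"dz":-0.11,"claw":0.05},{"rx":0,"ry":0,"rz":0,"dx":-0.05,"dy":0,"dz":-0.145,"claw":0.02}]'
python3 -m handwheel '[{"rx":0,"ry":0,"rz":0,"dx":0,"dy":0,"dz":0,"claw":0.0},{"rx":0,"ry":0,"rz":0,"dx":0,"dy":0,"dz":0,"claw":0.0},{"rx":0,"ry":0,"rz":0,"dx":0,"dy":0,"dz":0,"claw":0.0}]'
cat >> h.py <<'E'
o=np.array([595.9,67.7]);a=np.radians(14.4); ex=np.array([-np.sin(a),np.cos(a)]); ey=np.array([-np.cos(a),-np.sin(a)])
def S(xy): xy=np.asarray(xy)[...,:2]-o; return np.stack([xy@ex,xy@ey],-1).round(1)
def report(f=None,near=(300,200)):
    K,T,p,d=look(f); z=cloud(K,T,d)[...,2]; g=p.max(2)
    r,w=rect(K,T,cc((abs(z-100)<6)&(g<110),near),100); print("blank",S(r[0]),r)
    r,w=rect(K,T,cc((abs(z-96)<6)&(g>150),(200,225)),96); print("nose",S(r[0]),r)
    e=get_obs(); print("tcp",S(e["eef_pos"]),e["eef_pos"].round(1),e["wrist_force"].round(1),e["time"],e["opening"])
E
python3 -c "
from h import *
report('pics/w3.png')"
```

```text
time: 4.82
eef_pos: [525.3, 27.2, 156.4]
tool_rot: [-0.126, 0.992, 0.0, -0.0]
wrist_force: [-2.3, -0.0, -0.3]
opening: 0.583
time: 5.45
eef_pos: [574.2, 39.6, 304.4]
tool_rot: [-0.126, 0.992, -0.0, 0.002]
wrist_force: [-0.0, -0.5, 0.1]
opening: 0.384
time: 5.82
eef_pos: [572.8, 39.4, 300.2]
tool_rot: [-0.126, 0.992, 0.0, -0.001]
wrist_force: [0.4, 1.1, -0.0]
opening: -0.002
blank [-16.4   1.6] ((598.414306640625, 51.43691635131836), (128.5987548828125, 94.90193939208984), 14.529142379760742)
nose [-1.242e+02  1.000e-01] ((626.7169189453125, -52.60533905029297), (90.14218139648438, 35.41035079956055), 14.930380821228027)
tcp [-21.7  29.3] [572.9  39.4 300.4] [0.3 0.3 0.4] 5.875 0.0004499592449314933
```

View pics/w3.png

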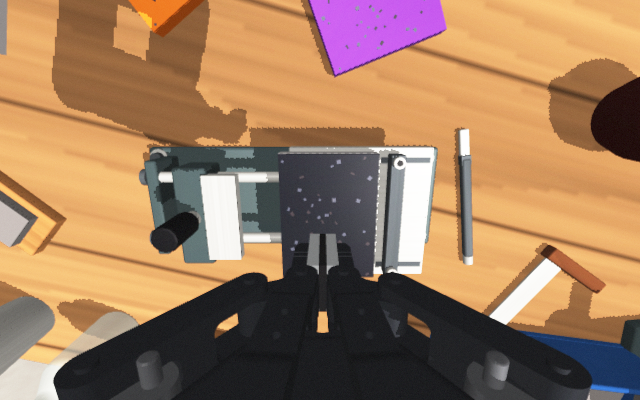

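The blank is now square (0.1°) and central (y ≈ 1.6), 12 mm short of the fence. Next I go behind the handle with the fingers shut.

```bash
python3 -m handwheel '[{"rx":0,"ry":0,"rz":0,"dx":-0.01,"dy":-0.05,"dz":0,"claw":0},{"rx":0,"ry":0,"rz":0,"dx":-0.02,"dy":-0.1,"dz":0,"claw":0},{"rx":0,"ry":0,"rz":0,"dx":-0.029,"dy":-0.15,"dz":0,"claw":0},{"rx":0,"ry":0,"rz":0,"dx":-0.029,"dy":-0.179,"dz":0.0,"claw":0},{"rx":0,"ry":0,"rz":0,"dx":-0.029,"dy":-0.179,"dz":0.01,"claw":0}]'
python3 -m handwheel '[{"rx":0,"ry":0,"rz":0,"dx":0,"dy":0,"dz":0.04,"claw":0},{"rx":0,"ry":0,"rz":0,"dx":0,"dy":0,"dz":0.08,"claw":0},{"rx":0,"ry":0,"rz":0,"dx":0,"dy":0,"dz":0.102,"claw":0},{"rx":0,"ry":0,"rz":0,"dx":0,"dy":0,"dz":0.102,"claw":0}]'
python3 -c "
from h import *
e=get_obs(); print(S(e['eef_pos']),e['eef_pos'],e['wrist_force'])
look('pics/w4.png')"
```

```text
time: 6.5
eef_pos: [646.4, -128.7, 290.5]
tool_rot: [-0.124, 0.992, -0.0, -0.0]
wrist_force: [-0.3, 0.5, 0.4]
opening: -0.003
time: 7.0
eef_pos: [645.4, -125.3, 187.4]
tool_rot: [-0.126, 0.992, 0.001, -0.002]
wrist_force: [-0.3, 0.4, 0.3]
opening: -0.005
[-1.993e+02  1.000e-01] [ 645.36338901 -125.3377366   187.40140321] [-0.2943279   0.39975523  0.32938836]
```

View pics/w4.png

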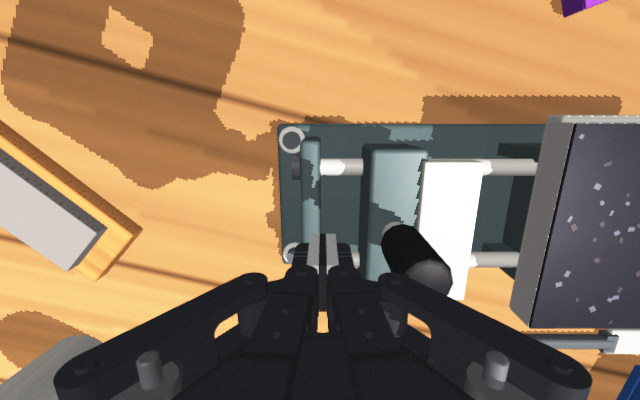

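The shut fingers (325,255) are behind the handle (400,245), on its line. I push the jaw now.

```bash
python3 -m handwheel '[{"rx":0,"ry":0,"rz":0,"dx":0,"dy":0.005,"dz":0,"claw":0},{"rx":0,"ry":0,"rz":0,"dx":0,"dy":0.01,"dz":0,"claw":0},{"rx":0,"ry":0,"rz":0,"dx":0,"dy":0.014,"dz":0,"claw":0},{"rx":0,"ry":0,"rz":0,"dx":0,"dy":0.017,"dz":0,"claw":0},{"rx":0,"ry":0,"rz":0,"dx":0,"dy":0.02,"dz":0,"claw":0}]'
python3 -m handwheel '[{"rx":0,"ry":0,"rz":0,"dx":0,"dy":0.003,"dz":0,"claw":0},{"rx":0,"ry":0,"rz":0,"dx":0,"dy":0.006,"dz":0,"claw":0},{"rx":0,"ry":0,"rz":0,"dx":0,"dy":0.009,"dz":0,"claw":0},{"rx":0,"ry":0,"rz":0,"dx":0,"dy":0.012,"dz":0,"claw":0},{"rx":0,"ry":0,"rz":0,"dx":0,"dy":0.015,"dz":0,"claw":0}]'
python3 -m handwheel '[{"rx":0,"ry":0,"rz":0,"dx":0,"dy":0.003,"dz":0,"claw":0},{"rx":0,"ry":0,"rz":0,"dx":0,"dy":0.006,"dz":0,"claw":0},{"rx":0,"ry":0,"rz":0,"dx":0,"dy":0.009,"dz":0,"claw":0},{"rx":0,"ry":0,"rz":0,"dx":0,"dy":0.012,"dz":0,"claw":0}]'
python3 -c "
from h import *
e=get_obs(); print(S(e['eef_pos']),e['eef_pos'],e['wrist_force']); report(near=(480,220))"
```

```text
time: 7.68
eef_pos: [641.3, -107.0, 189.5]
tool_rot: [-0.126, 0.992, -0.0, 0.0]
wrist_force: [0.9, 0.4, -0.4]
opening: -0.0
time: 8.3
eef_pos: [637.9, -93.6, 189.5]
tool_rot: [-0.125, 0.992, -0.001, 0.0]
wrist_force: [1.4, -5.6, -0.1]
opening: -0.002
time: 8.8
eef_pos: [634.9, -81.9, 189.5]
tool_rot: [-0.125, 0.992, -0.001, 0.0]
wrist_force: [0.3, -6.0, 0.3]
opening: -0.002
[-154.6   -0.5] [634.86284131 -81.92215673 189.54276209] [ 0.3013144  -6.04955979  0.26878908]
blank [-16.1   1. ] ((598.9380493164062, 51.810157775878906), (129.85752868652344, 97.46968078613281), 14.434626579284668)
nose [-113.1    5.5] ((618.6681518554688, -43.254180908203125), (88.9105224609375, 61.39951705932617), 14.454137802124023)
tcp [-154.2   -0.5] [634.7 -81.5 189.5] [ 1.  -4.1 -0.2] 8.85 0.0019173181661840584
```

```bash
python3 -m handwheel '[{"rx":0,"ry":0,"rz":0,"dx":0,"dy":0.0025,"dz":0,"claw":0},{"rx":0,"ry":0,"rz":0,"dx":0,"dy":0.005,"dz":0,"claw":0},{"rx":0,"ry":0,"rz":0,"dx":0,"dy":0.0075,"dz":0,"claw":0},{"rx":0,"ry":0,"rz":0,"dx":0,"dy":0.01,"dz":0,"claw":0},{"rx":0,"ry":0,"rz":0,"dx":0,"dy":0.012,"dz":0,"claw":0}]'
for i in 1 2; do python3 -m handwheel '[{"rx":0,"ry":0,"rz":0,"dx":0,"dy":0.001,"dz":0,"claw":0},{"rx":0,"ry":0,"rz":0,"dx":0,"dy":0.002,"dz":0,"claw":0},{"rx":0,"ry":0,"rz":0,"dx":0,"dy":0.003,"dz":0,"claw":0},{"rx":0,"ry":0,"rz":0,"dx":0,"dy":0.004,"dz":0,"claw":0}]'; done
python3 -c "
from h import *
report(near=(480,220))"
```

```text
time: 9.48
eef_pos: [631.8, -70.2, 189.5]
tool_rot: [-0.126, 0.992, -0.001, 0.0]
wrist_force: [1.9, -5.6, -0.4]
opening: 0.002
time: 9.98
eef_pos: [630.8, -66.3, 189.5]
tool_rot: [-0.126, 0.992, -0.001, 0.0]
wrist_force: [1.6, -4.8, -1.1]
opening: 0.001
time: 10.48
eef_pos: [629.9, -62.8, 189.5]
tool_rot: [-0.125, 0.992, -0.001, 0.0]
wrist_force: [2.0, -7.1, -1.5]
opening: -0.001
blank [-14.6   1. ] ((598.5181884765625, 53.32921600341797), (129.86236572265625, 97.07476806640625), 14.405954360961914)
nose [-111.4   28.8] ((595.716796875, -47.310054779052734), (44.84758377075195, 28.858375549316406), 9.650872230529785)
tcp [-134.7   -0.5] [629.9 -62.7 189.5] [ 2.7 -7.1 -0.6] 10.525 -0.0010450645770672781
```

```bash
for i in 1; do python3 -m handwheel '[{"rx":0,"ry":0,"rz":0,"dx":0,"dy":0.001,"dz":0,"claw":0},{"rx":0,"ry":0,"rz":0,"dx":0,"dy":0.002,"dz":0,"claw":0},{"rx":0,"ry":0,"rz":0,"dx":0,"dy":0.003,"dz":0,"claw":0},{"rx":0,"ry":0,"rz":0,"dx":0,"dy":0.004,"dz":0,"claw":0},{"rx":0,"ry":0,"rz":0,"dx":0,"dy":0.005,"dz":0,"claw":0}]'; done
python3 -m handwheel '[{"rx":0,"ry":0,"rz":0,"dx":0,"dy":0.0008,"dz":0,"claw":0},{"rx":0,"ry":0,"rz":0,"dx":0,"dy":0.0016,"dz":0,"claw":0},{"rx":0,"ry":0,"rz":0,"dx":0,"dy":0.0024,"dz":0,"claw":0}]'
python3 -c "
from h import *
report(near=(480,220))"
```

```text
time: 11.15
eef_pos: [628.7, -58.0, 189.6]
tool_rot: [-0.125, 0.992, -0.001, 0.0]
wrist_force: [1.8, -7.5, -0.4]
opening: -0.0
time: 11.52
eef_pos: [628.1, -55.6, 189.5]
tool_rot: [-0.125, 0.992, -0.001, 0.0]
wrist_force: [1.9, -7.7, -1.0]
opening: 0.002
blank [-5.6  1.7] ((595.6290283203125, 61.83026123046875), (130.35983276367188, 100.27294921875), 13.204886436462402)
nose [-86.1   5.5] ((611.9579467773438, -17.117416381835938), (88.97759246826172, 61.263545989990234), 14.56501579284668)
tcp [-127.4   -0.5] [628.1 -55.5 189.6] [ 1.5 -7.5  0.5] 11.575 -0.0023328692017997254
```

```bash
for i in 1 2 3; do python3 -m handwheel '[{"rx":0,"ry":0,"rz":0,"dx":0,"dy":0.0004,"dz":0,"claw":0},{"rx":0,"ry":0,"rz":0,"dx":0,"dy":0.0008,"dz":0,"claw":0}]' | grep -E "eef|force"; done
```

```text
eef_pos: [627.9, -54.9, 189.5]
wrist_force: [1.2, -6.2, -1.2]
eef_pos: [627.7, -54.1, 189.5]
wrist_force: [1.7, -7.1, -0.8]
eef_pos: [627.5, -53.3, 189.5]
wrist_force: [2.2, -6.6, -0.8]
```

```bash
for i in 1 2; do python3 -m handwheel '[{"rx":0,"ry":0,"rz":0,"dx":0,"dy":0.0004,"dz":0,"claw":0},{"rx":0,"ry":0,"rz":0,"dx":0,"dy":0.0008,"dz":0,"claw":0}]' | grep -E "eef|force"; done
```

```text
eef_pos: [627.3, -52.6, 189.5]
wrist_force: [1.9, -9.1, -1.4]
eef_pos: [627.3, -52.5, 189.5]
wrist_force: [1.4, -12.6, -2.2]
```

```bash
for i in 1 ; do python3 -m handwheel '[{"rx":0,"ry":0,"rz":0,"dx":0,"dy":0.0004,"dz":0,"claw":0},{"rx":0,"ry":0,"rz":0,"dx":0,"dy":0.0008,"dz":0,"claw":0}]' | grep -E "eef|force"; done
```

```text
eef_pos: [627.2, -52.3, 189.6]
wrist_force: [3.0, -14.5, -1.8]
```

The blank is against the fence: 14.8 N at the handle, so about 9 N of squeeze. I back off, rise and look.

```bash
python3 -m handwheel '[{"rx":0,"ry":0,"rz":0,"dx":0,"dy":-0.002,"dz":0,"claw":0},{"rx":0,"ry":0,"rz":0,"dx":0,"dy":-0.006,"dz":0,"claw":0},{"rx":0,"ry":0,"rz":0,"dx":0,"dy":-0.02,"dz":0,"claw":0},{"rx":0,"ry":0,"rz":0,"dx":0,"dy":-0.02,"dz":-0.05,"claw":0},{"rx":0,"ry":0,"rz":0,"dx":0.02,"dy":0.02,"dz":-0.1,"claw":0}]'
python3 -m handwheel '[{"rx":0,"ry":0,"rz":0,"dx":0.025,"dy":0.05,"dz":-0.015,"claw":0},{"rx":0,"ry":0,"rz":0,"dx":0.05,"dy":0.1,"dz":-0.015,"claw":0},{"rx":0,"ry":0,"rz":0,"dx":0.05,"dy":0.1,"dz":-0.015,"claw":0},{"rx":0,"ry":0,"rz":0,"dx":0.05,"dy":0.1,"dz":-0.015,"claw":0}]'
python3 -c "
from h import *
K,T,p,d=look('pics/w5.png'); z=cloud(K,T,d)[...,2]; g=p.max(2)
m=(abs(z-100)<6)&(g<105); m=cc(m,(300,200)); m=cv2.morphologyEx(m.astype(np.uint8),cv2.MORPH_OPEN,np.ones((15,15)))
r,w=rect(K,T,m,100); print(S(r[0]),r)"
```

```text
time: 13.7
eef_pos: [604.9, -39.6, 286.6]
tool_rot: [-0.124, 0.992, 0.0, -0.0]
wrist_force: [-0.4, 0.4, -0.2]
opening: 0.004
time: 14.2
eef_pos: [531.4, 46.1, 301.2]
tool_rot: [-0.126, 0.992, -0.0, 0.0]
wrist_force: [0.6, 0.6, -0.2]
opening: 0.004
[-4.2 43. ] ((555.2913208007812, 52.95966339111328), (45.29097366333008, 94.76105499267578), 14.47443962097168)
```

View pics/w5.png

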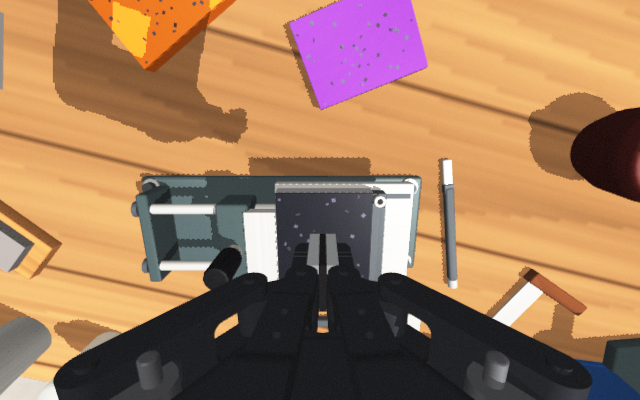

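The blank sits between the jaw and the fence, but the fingers hide its -y end. I move aside for one clear measurement.

```bash
python3 -m handwheel '[{"rx":0,"ry":0,"rz":0,"dx":-0.05,"dy":0,"dz":-0.02,"claw":0},{"rx":0,"ry":0,"rz":0,"dx":-0.09,"dy":0,"dz":-0.04,"claw":0},{"rx":0,"ry":0,"rz":0,"dx":-0.09,"dy":0,"dz":-0.04,"claw":0},{"rx":0,"ry":0,"rz":0,"dx":-0.09,"dy":0,"dz":-0.04,"claw":0}]'
python3 -c "
from h import *
K,T,p,d=look('pics/w6.png'); z=cloud(K,T,d)[...,2]; g=p.max(2)
m=cc((abs(z-100)<6)&(g<105),(290,180)); m=cv2.morphologyEx(m.astype(np.uint8),cv2.MORPH_OPEN,np.ones((9,9)))
r,w=rect(K,T,m,100); print('blank',S(r[0]),r,np.median(z[m>0]))
q=(abs(z-80)<6)&(g>130)
ys,xs=np.nonzero(q); s=S(ray(K,T,np.c_[xs,ys],80)); s=s[(abs(s[:,0]-75)<13)&(abs(s[:,1])<90)]; print('plate edge',np.percentile(s,[1,99],0))
n=(abs(z-96)<6)&(g>150); ys,xs=np.nonzero(n); s=S(ray(K,T,np.c_[xs,ys],96)); s=s[(s[:,0]>-90)&(s[:,0]<-45)&(abs(s[:,1])<60)]; print('nose',np.percentile(s,[1,99],0))
"
```

```text
time: 14.75
eef_pos: [618.0, 68.1, 339.8]
tool_rot: [-0.125, 0.992, 0.0, -0.001]
wrist_force: [-0.5, -0.7, -1.3]
opening: -0.001
blank [-3.9  1.4] ((595.5438232421875, 63.540672302246094), (127.91387176513672, 96.02738952636719), 14.396134376525879) 100.72908437698192
plate edge [[ 62.3 -69.5]
 [ 87.7  68.7]]
nose [[-85.8 -44.7]
 [-53.1  43.5]]
```

View pics/w6.png

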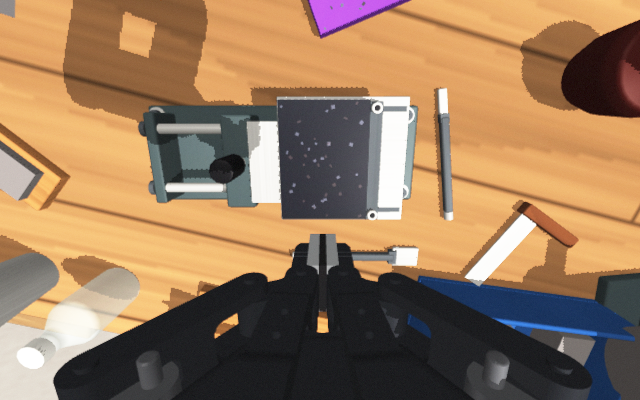

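```bash
python3 -c "
from rig import *
print(finish_job())"
```

```text
the job is handed in; nothing more can be done
None
```

I handed the job in at about 15 s of the 72 s. No verdict was reported. By my last look the blank is square, central and against the fence.

**What I did:** I pushed the blank's overhanging side across the plate with the two spread fingers, which also squared it. I then pushed the jaw handle in small steps until the blank met the fence. I stopped when the push reached about 15 N, then backed the arm clear.

| Last check (wrist camera) | Measured | Needed |
|---|---|---|
| Centre along the fence | 1.4 mm (about 1.8 mm from the plate's own edges) | within 4.5 mm |
| Centre x from the datum | -3.9 mm | above -7.5 mm |
| Angle to the stand | about 0 rad | below 0.03 rad |
| Height of top face | 100.7 mm (100 when flat) | flat on the plate |

- **Nip after release:** I could not measure this directly. It is inferred from the roughly 15 N final push, less about 5–6 N of slide friction, which leaves about 9 N of squeeze before release. The jaw face also showed within about 1 mm of the blank's edge, which is about the camera's accuracy.
- **Disagreements:** The two views after clamping gave 0.6 mm and 1.4 mm for the centring, in the first of which the fingers hid the far edge. During the pushing, a few automatic nose and blank readings were spoiled by the fingers or neighbouring parts, and I ignored them.
- **Other things on the bench:** I did not measure their positions again, but the arm never came near them and they look undisturbed in the last picture.

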